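# Lay out the decanting station on the oak block

## Robot

A 6-joint arm with a two-finger parallel gripper is mounted at the origin on a cart in front of the work surface, level with it; the furniture and walls round the work are solid. World frame = base frame: x ahead of the robot, y to its left, z up, the work surface at z = 0. Lengths are in m, angles in rad, forces in N, time in s.
With the tool pointing down it reaches from about 0.375 to 0.925 m from the base axis. Payload 5.7 kg.
Tool frame: the origin (TCP) lies at the very end of the fingers, on their centre line; the grasp point (between the pads) lies ctrl.grip_depth behind it (ctrl.grip_depth is the distance from the TCP to the grasp point, in m); z points along the fingers, y is the line along which they close (so a half turn about z gives the same grasp; the last joint's range is limited). The gripper opens to 88 mm and grips with 3 to 60 N. Pads are 20 mm wide; open, the fingers measure 115 mm over their backs; the gripper's body (75 mm by 178 mm) begins 61 mm behind the grasp point.
Start: joints at [-1.364, 0.359, 1.51, -0, 1.272, -0.115], TCP at [0.19, -0.569, 0.223] pointing down, gripper open.
Joint ranges: [-2.97, 2.97], [-1.01, 2.36], [0.21, 2.38], [-0.96, 4.11], [0.2, 2.71], [-2.98, 2.98]. Speed limits (rad/s): [2.39, 2.39, 3.14, 3.14, 3.14, 3.14].

## Interface

Orientations are given as a rotation vector (axis times angle).
In Python, from workcell import ctrl gives the robot as it stands.
- The arm moves only by the tool step_arm, never from a script. Its argument "series" is a list of rows, each a list of 3 entries, a list of its own where there are three numbers: the opening, from 0 (shut) to 1 (fully open), then the shift along the tool's x, y, z in units of 40 mm (1.0 is 40 mm), then the turn about the tool's z in units of 8 degrees (1.0 is 8 degrees). A call has 1 to 20 rows; each row shifts and turns the commanded pose from where the row before left it, along the tool's axes as they then stand; what a row does not reach is not made up. A row lasts 1/8 s, in which the tool goes at most 62.5 mm and 10.7 degrees, less where a joint would pass 70% of its speed; a pose out of reach is approached as far as the arm can. A call is refused whole if a number of a shift passes 1 or a number of a turn 1, either way. A call with a gripper value outside its range is refused whole. The fingers move at their own pace and stop on an object; "newtons" is the grip in N (left out, the last holds). Time passes only in rows, so rows that do not move let the fingers close. It gives the time, the measured TCP pose, the force, the opening and the grip force at its end, in the units of the state.
- ctrl.get_state(): the state, without advancing time (a new reading comes with each control period).
- ctrl.grab_frame(name): name is "scene" or "side" or "wrist"; returns the picture (400x640x3 uint8, red, green, blue); there is no depth.
- ctrl.calibration(name): a dict with "K" (3x3 intrinsics, pixels), "rvec" (rotation vector, rad) and "tvec" (3), from world to camera coordinates, as OpenCV has them. Camera axes: x right, y down, z forward; pixel columns grow to the right and rows downward; lengths in m; the calibration is good to about 2 mm. A picture is of the moment at which its call begins: read the wrist's pose just before it. calibration takes no time and is no camera call; for the wrist camera it gives the pose at the moment of the call.
- ctrl.sign_off(): hands the job in; it is judged then, once.
The state is a dict: "time_s": time; "qpos": joint angles; "joint_vel": joint speeds; "joint_efforts": joint torques, N m; "tool_pos": TCP position; "eef_rot": TCP orientation; "contact_force": force on the tool from outside, world axes, zero at the start; "wrist_torque": the same for the moment, N m; "opening": finger opening in m; "grasp_force": force on a finger pad.
Only numpy, scipy, OpenCV 4.12 (cv2) and the standard library are available. Lean on these libraries where they do the work, as an engineer would, in place of code of your own. Each camera call takes 0.05 s, during which the arm holds its last target. There are 200 camera calls.

## Task

Lay out the decanting things in a row along the oak block, centred across its width: stand the candle at the end nearer the notebook and the blue tin at the other end, each just about flush with its end of the block, and lay the black foil-cutter ring flat in the middle between them. Stand the cork upright on the centre of the tin's lid, and lay the matchbox flat on the centre of the notebook with its long sides along the notebook's long sides. Do not disturb the tumbler or the black shell dish behind.

Things in the scene. Friction and masses are not known exactly. Their poses are not given: they have to be found in the camera images.
- board: dark oak block lying flat, fixed, 220 mm long, 130 mm wide, 35 mm thick. Origin: centre of its underside, z up. Its x axis runs along the 220 mm length (roughly left-right as the robot sees it), y across the 130 mm width; the top is at z = 35.
- notebook: closed dark-red notebook with a cream label, lying flat, fixed, 135 mm along its x, 90 mm along its y, 13 mm thick. Origin: centre of its underside, z up. It lies to the left or to the right of the oak block.
- candle: cream pillar candle, standing, loose, diameter 65 mm, 94 mm high, 0.26 kg. Origin: centre of its underside, z up. 
- tin: round blue tin with a cream label on its flat lid, loose, diameter 66 mm, 29 mm high; the lid is fast and comes along with it. Origin: centre of its underside, z up. 
- foil_cutter: small black ring (foil cutter) lying flat, loose, outer diameter 47 mm, inner 26 mm, 14 mm high. Origin: centre of its underside, z up. 
- cork: straight bottle cork standing on its end, loose, diameter 24 mm, 46 mm high. Origin: centre of its underside, z up. 
- matchbox: red-topped matchbox with brown sides lying flat, loose, 36 mm along its x, 53 mm along its y (the long sides run along y), 15 mm high; the tray does not slide out. Origin: centre of its underside, z up. 
- tumbler: clear glass tumbler standing behind the oak block, loose, diameter 80 mm, 90 mm high; to be left alone. Origin: centre of its underside, z up. 
- dish: shallow shell-shaped dish of smoked black glass standing behind the oak block, loose, 86 by 96 mm, 24 mm high; to be left alone. Origin: centre of its underside, z up. 
Not all that is in view belongs to the job. Of the things that look like the matchbox, the smaller one is meant. What is shaped like the tin but turquoise is not meant.

How it is judged:
At the end, for the whole second after the job is handed in: On the block: candle (notebook end) and tin (other end) centred 60-92 mm from its middle, ring within 15 mm of it, all within 18 mm of its long centre line; cork on the lid within 14 mm of centre; matchbox on the notebook within 20 mm and 0.3 rad; all upright within 0.12 rad, at rest (((x of notebook in the frame of board above 0 m and x of candle in the frame of board between 0.06 and 0.092 m and x of tin in the frame of board between -0.092 and -0.06 m) or (x of notebook in the frame of board below 0 m and x of candle in the frame of board between -0.092 and -0.06 m and x of tin in the frame of board between 0.06 and 0.092 m)) and y of candle in the frame of board between -0.018 and 0.018 m and z of candle in the frame of board between 0.03 and 0.041 m and y of tin in the frame of board between -0.018 and 0.018 m and z of tin in the frame of board between 0.03 and 0.041 m and y of foil_cutter in the frame of board between -0.018 and 0.018 m and z of foil_cutter in the frame of board between 0.03 and 0.041 m and x of foil_cutter in the frame of board between -0.015 and 0.015 m and horizontal distance between cork and tin below 0.014 m and z of cork in the frame of tin between 0.023 and 0.035 m and x of matchbox in the frame of notebook between -0.02 and 0.02 m and y of matchbox in the frame of notebook between -0.02 and 0.02 m and z of matchbox in the frame of notebook between 0.009 and 0.018 m and angle between the y axis of matchbox and the x axis of notebook, either way round below 0.3 rad and angle between each of candle, tin, foil_cutter, cork, matchbox's own z axis and vertical below 0.12 rad and linear speed of each of candle, tin, foil_cutter, cork, matchbox below 0.02 m/s and angular speed of each of candle, tin, foil_cutter, cork, matchbox below 0.2 rad/s); the robot touches nothing.
It fails at once if the tumbler is shifted by more than 20 mm or tipped (distance of tumbler from where it was at the start of the episode above 0.02 m or angle between tumbler's own z axis and vertical above 0.3 rad).
It fails at once if the shell dish is shifted by more than 20 mm or tipped (distance of dish from where it was at the start of the episode above 0.02 m or angle between dish's own z axis and vertical above 0.3 rad).
It also fails if it takes over 128 s, if anything falls off the work surface, if the arm or the gripper's body presses on something with over 40 N, if the wrist force passes 120 N, or if a joint passes its speed limit or range.

## Working session

There is one attempt and no reset: what is moved stays moved. The work goes in short steps, Python scripts to look and compute and a tool call to move; the robot and the scene stay as the last step left them, time stands still between calls to the robot, and variables do not carry over. Pictures are saved under pics/ and viewed, at most 14 in all, crops included, and the job is handed in when it is done.

Besides the shell and the picture viewer there is one more tool, called after "Call:" as name(argument=value, ...) on one line, values as JSON. step_arm: Moves the arm, as the interface text tells. Its arguments: {"type":"object","properties":{"series":{"type":"array","items":{"type":"array"}},"newtons":{"type":"number"}},"required":["series"]}

```bash
mkdir -p pics; cat > h.py <<'E'
import numpy as np, cv2
from workcell import ctrl
def cal(n):
    c=ctrl.calibration(n); R=cv2.Rodrigues(np.array(c["rvec"],float))[0]
    return np.array(c["K"],float),R,np.array(c["tvec"],float).ravel()
def ray(C,uv):
    K,R,t=C; d=R.T@np.linalg.inv(K)@np.array([uv[0],uv[1],1.]); return -R.T@t,d
def onz(C,uv,z):
    o,d=ray(C,uv); return o+d*(z-o[2])/d[2]
def tri(C1,a,C2,b):
    o1,d1=ray(C1,a);o2,d2=ray(C2,b)
    s=np.linalg.lstsq(np.stack([d1,-d2],1),o2-o1,rcond=None)[0]
    p,q=o1+d1*s[0],o2+d2*s[1]; return (p+q)/2,np.linalg.norm(p-q)
def proj(C,p):
    K,R,t=C; q=K@(R@np.array(p)+t); return q[:2]/q[2]
def grab(n,f=None):
    C=cal(n); im=cv2.cvtColor(ctrl.grab_frame(n),cv2.COLOR_RGB2BGR)
    if f: cv2.imwrite("pics/"+f,im)
    return C,im
E
python3 - <<'E'
from h import *
for n in("scene","side","wrist"):
    C,im=grab(n,n+"0.png"); print(n,C[0][0,0],-C[1].T@C[2],C[1][2])
s=ctrl.get_state();print(s, ctrl.grip_depth)
E
```

```text
scene 461.5360750653104 [-0.08476801  0.94724096  1.21911143] [ 0.40640938 -0.57093626 -0.71334649]
side 487.9110095441145 [ 0.5483515  -1.62205334  0.64529882] [ 0.02768126  0.93937782 -0.34176463]
wrist 333.4252181089672 [ 0.25243963 -0.5476285   0.38389242] [-0.236551   -0.07631554 -0.96861735]
{'time_s': 0.15, 'qpos': array([-1.36408600e+00,  3.59349685e-01,  1.51116112e+00,  7.96786786e-06,
        1.27248246e+00, -1.15072077e-01]), 'joint_vel': array([-5.23519616e-04, -1.92382947e-03, -2.30630175e-03,  4.50799903e-06,
        7.92935548e-04, -2.68720226e-04]), 'joint_efforts': array([-5.73061116e-04, -5.15759432e+01, -2.71008253e+01,  6.74494822e-02,
        3.06367537e-02, -8.55472331e-05]), 'tool_pos': array([ 0.18965984, -0.56869304,  0.2220053 ]), 'eef_rot': array([-3.09963787e+00, -5.03048900e-01,  8.87827351e-05]), 'contact_force': array([-0.39619343, -0.52100668, -0.39502003]), 'wrist_torque': array([ 0.03921082,  0.02314851, -0.06470101]), 'grasp_force': 0.0, 'opening': 0.08749440895550324} 0.0187
```

View pics/scene0.png

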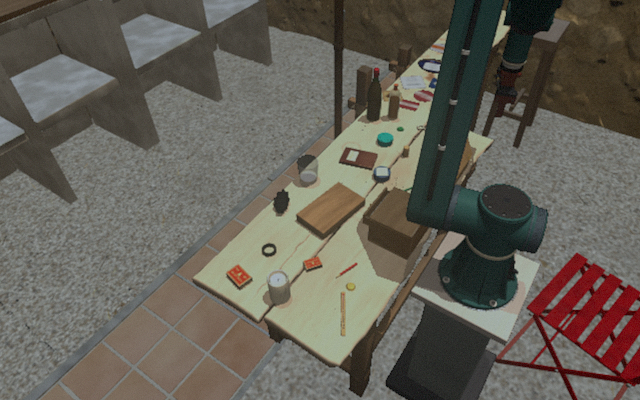

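View pics/side0.png

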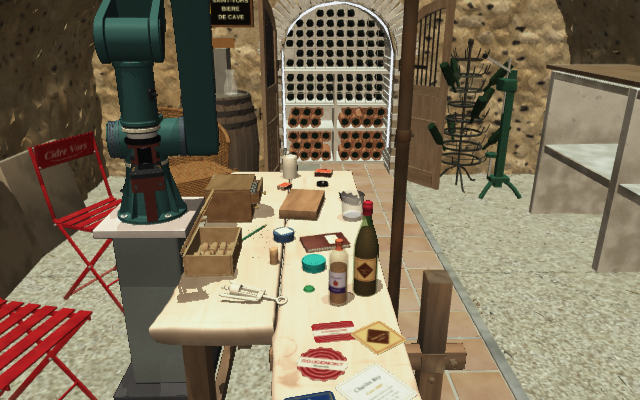

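Scene view: candle (279,288), ring (269,250), two matchboxes at (239,275) and (312,263), block (331,209), tumbler (308,170), dish (282,201), notebook (358,158), blue tin (382,173), turquoise tin (385,140), cork (406,152), crate (400,220). Blue tin fits "blue with cream label"; the smaller matchbox must be measured.

```bash
python3 - <<'E'
from h import *
im=cv2.imread("pics/scene0.png")
cv2.imwrite("pics/sc_crop.png",cv2.resize(im[118:318,190:450],None,fx=3,fy=3,interpolation=cv2.INTER_CUBIC))
C=cal("scene")
for n,uv,z in [("mbA",(239,275),.015),("mbB",(312,263),.015),("ring",(269,250),.007),("candletop",(278,275),.094),("block",(331,207),.035),("tumblerbase",(308,178),0),("dish",(282,203),.01),("note",(358,158),.013),("tin",(382,173),.029),("turq",(385,138),.029),("corktop",(406,148),.046),("crate",(400,220),.08)]:
    print(n,onz(C,uv,z).round(3),proj(cal("side"),onz(C,uv,z)).round(0))
def big(n,im,C,lo,hi,roi):
    h=cv2.cvtColor(im,cv2.COLOR_BGR2HSV); m=cv2.inRange(h,lo,hi); x0,y0,x1,y1=roi
    k=np.zeros_like(m);k[y0:y1,x0:x1]=m[y0:y1,x0:x1]
    for c in cv2.findContours(k,0,2)[0]:
        if cv2.contourArea(c)<20: continue
        r=cv2.boxPoints(cv2.minAreaRect(c)); w=np.array([onz(C,p,.015)[:2] for p in r])
        print(n,r.mean(0),w.mean(0).round(3),np.linalg.norm(w-np.roll(w,1,0),axis=1).round(3))
big("mb",im,C,(0,150,110),(14,255,255),(210,240,335,300))
E
```

```text
mbA [0.619 0.415 0.015] [324. 173.]
mbB [0.454 0.251 0.015] [285. 185.]
ring [0.607 0.282 0.007] [322. 184.]
candletop [0.477 0.387 0.094] [291. 157.]
block [0.528 0.029 0.035] [302. 199.]
tumblerbase [ 0.704 -0.077  0.   ] [353. 219.]
dish [0.7  0.09 0.01] [348. 199.]
note [ 0.596 -0.269  0.013] [324. 239.]
tin [ 0.466 -0.228  0.029] [282. 230.]
turq [ 0.559 -0.419  0.029] [312. 258.]
corktop [ 0.45  -0.389  0.046] [273. 248.]
crate [ 0.284 -0.011  0.08 ] [232. 191.]
mb [238.50002 274.50003] [0.622 0.414] [0.068 0.042 0.069 0.041]
mb [312.25    262.25003] [0.455 0.248] [0.032 0.049 0.032 0.048]
```

View pics/sc_crop.png

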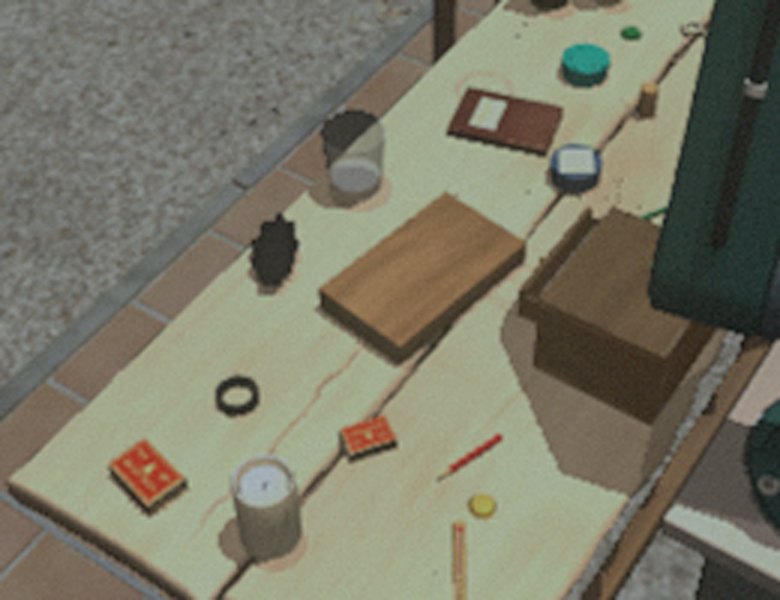

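The box at (312,263) measures 32×48 mm and the one at (239,275) measures 42×68 mm. The smaller one at (312,263) is meant, and the crop confirms it. The notebook lies at -y, so the candle goes to the right end of the block and the tin to the left end. Next I'll move to a survey pose.

```bash
cat >> h.py <<'E'
def plan(p,yaw=None):
    """tool moves to world TCP p with finger line at angle yaw (rad, mod pi)"""
    s=ctrl.get_state(); R=cv2.Rodrigues(np.array(s["eef_rot"]))[0]; dz=0
    if yaw is not None:
        a=np.arctan2(R[1,1],R[0,1]); dw=(yaw-a+np.pi/2)%np.pi-np.pi/2
        dz=-dw  # tool z points down
        R=cv2.Rodrigues(np.array([0,0,dw]))[0]@R
    d=R.T@(np.array(p)-s["tool_pos"])/.04
    print("turn units",round(np.degrees(dz)/8,2),"then shift units",d.round(2),"j6",s["qpos"][5].round(2),"t",round(s["time_s"],2))
E
python3 - <<'E'
from h import *
s=ctrl.get_state();print(cv2.Rodrigues(s["eef_rot"])[0].round(3))
plan((.45,-.27,.32))
E
```

```text
[[ 0.949  0.316 -0.   ]
 [ 0.316 -0.949  0.001]
 [ 0.    -0.001 -1.   ]]
turn units 0.0 then shift units [ 8.54 -5.03 -2.44] j6 -0.12 t 0.15
```

Call:
step_arm(series=[[1,[0.9,-0.5,-0.25],0],[1,[0.9,-0.5,-0.25],0],[1,[0.9,-0.5,-0.25],0],[1,[0.9,-0.5,-0.25],0],[1,[0.9,-0.5,-0.25],0],[1,[0.9,-0.5,-0.25],0],[1,[0.9,-0.5,-0.25],0],[1,[0.9,-0.5,-0.25],0],[1,[0.9,-0.5,-0.25],0],[1,[0.44,-0.5,-0.2],0],[1,[0,0,0],0],[1,[0,0,0],0]])

```text
time_s: 1.65
tool_pos: [0.4501, -0.2718, 0.3203]
eef_rot: [3.101, 0.504, -0.001]
contact_force: [0.1, 0.4, -0.3]
opening: 0.0879
grasp_force: 0.0
```

```bash
python3 - <<'E'
from h import *
C,im=grab("wrist","w1.png"); print(ctrl.get_state()["tool_pos"],ctrl.get_state()["eef_rot"])
for n,p in [("tin",(.466,-.228,.029)),("note",(.596,-.269,.013)),("cork",(.45,-.389,.046)),("block",(.528,.029,.035))]: print(n,proj(C,p).round(0))
E
```

```text
[ 0.44994631 -0.27204239  0.32014783] [-3.10089213e+00 -5.02329868e-01  1.40271096e-03]
tin [298. 139.]
note [358.  53.]
cork [407. 190.]
block [112.  24.]
```

View pics/w1.png

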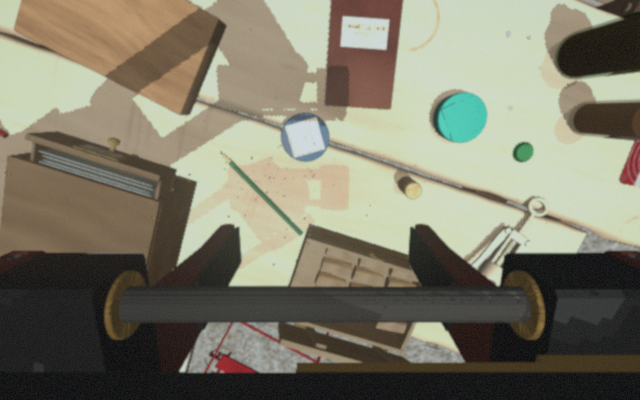

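Wrist view: blue tin with its label at (305,137), cork (410,186), notebook (365,50), block (115,50), turquoise tin (461,118). The open crates are at (90,210) and (350,300). Next I'll triangulate.

```bash
cat >> h.py <<'E'
def blobs(im,lo,hi,roi,amin=8):
    h=cv2.cvtColor(im,cv2.COLOR_BGR2HSV); m=cv2.inRange(h,lo,hi); x0,y0,x1,y1=roi
    k=np.zeros_like(m);k[y0:y1,x0:x1]=m[y0:y1,x0:x1]
    k=cv2.morphologyEx(k,cv2.MORPH_CLOSE,np.ones((3,3),np.uint8))
    cs=[c for c in cv2.findContours(k,0,2)[0] if cv2.contourArea(c)>=amin]
    return sorted(cs,key=cv2.contourArea,reverse=True)
def cen(c):
    m=cv2.moments(c); return np.array([m["m10"],m["m01"]])/m["m00"]
E
python3 - <<'E'
from h import *
from collections import OrderedDict
I={n:cv2.imread("pics/"+f) for n,f in [("w","w1.png"),("s","scene0.png"),("d","side0.png")]}
C={"w":cal("wrist"),"s":cal("scene"),"d":cal("side")}
# label of tin, saturation low & bright
L={}
for v,roi in [("w",(280,112,332,163)),("s",(370,163,394,184)),("d",(270,224,298,246))]:
    b=blobs(I[v],(100,70,20),(125,255,255),roi); x,y,w,h=cv2.boundingRect(b[0]); print(v,"tin box",x,y,w,h,cv2.contourArea(b[0]))
    if v=="w": 
        (c,r)=cv2.minEnclosingCircle(b[0]); print("encl",c,r, onz(C[v],c,.029), onz(C[v],c,.02))
    hsv=cv2.cvtColor(I[v],cv2.COLOR_BGR2HSV); m=np.zeros(hsv.shape[:2],np.uint8); cv2.drawContours(m,[cv2.convexHull(b[0])],-1,255,-1)
    m=cv2.erode(m,np.ones((3,3),np.uint8)); m&=cv2.inRange(hsv,(0,0,130),(180,75,255)); 
    L[v]=cen(m>0) if 0 else np.argwhere(m)[:,::-1].mean(0); print("label",L[v],(m>0).sum(),onz(C[v],L[v],.029))
for a,b in("ws","wd","sd"): print(a+b,tri(C[a],L[a],C[b],L[b]))
for v,roi in [("w",(392,165,432,205)),("s",(398,142,414,162)),("d",(265,243,283,268))]:
    for c in blobs(I[v],(8,60,50),(24,255,235),roi)[:2]:
        print(v,"cork",cv2.boundingRect(c),cv2.minAreaRect(c))
for v,roi in [("w",(315,0,415,120)),("s",(335,140,385,175))]:
    c=blobs(I[v],(0,60,20),(12,255,150),roi)[0]; r=cv2.boxPoints(cv2.minAreaRect(cv2.convexHull(c))); w=np.array([onz(C[v],p,.013)[:2] for p in r]);print(v,"note",r.round(0).tolist(),w.round(3).tolist(),w.mean(0))
E
```

```text
w tin box 320 125 8 20 61.5
encl (323.0, 134.5) 9.962529182434082 [ 0.48223267 -0.25876304  0.029     ] [ 0.48162421 -0.2589198   0.02      ]
label [324.15 133.05] 20 [ 0.48453348 -0.25962208  0.029     ]Traceback (most recent call last):
  File "<stdin>", line 8, in <module>
IndexError: list index out of range
```

```bash
python3 - <<'E'
from h import *
def row(f,y,xs): 
    h=cv2.cvtColor(cv2.imread("pics/"+f),cv2.COLOR_BGR2HSV); print(f,y,[tuple(map(int,h[y,x])) for x in xs])
row("w1.png",137,range(276,336,4)); row("scene0.png",173,range(368,398,2)); row("side0.png",235,range(270,298,2))
row("w1.png",188,range(392,432,4)); row("scene0.png",152,range(398,414,2)); row("side0.png",255,range(266,284,2))
row("w1.png",70,range(316,410,10)); row("scene0.png",160,range(336,384,5))
E
```

```text
w1.png 137 [(39, 35, 217), (44, 32, 190), (106, 56, 149), (92, 18, 187), (99, 15, 222), (90, 9, 217), (100, 14, 221), (60, 7, 213), (100, 17, 221), (87, 11, 211), (103, 16, 224), (88, 14, 215), (105, 76, 157), (104, 51, 154), (33, 39, 210)]
scene0.png 173 [(30, 48, 163), (31, 50, 162), (31, 44, 152), (107, 67, 87), (94, 27, 140), (63, 16, 173), (60, 17, 175), (58, 18, 171), (53, 19, 178), (60, 16, 177), (102, 55, 121), (50, 7, 115), (21, 61, 163), (22, 65, 162), (23, 63, 159)]
side0.png 235 [(20, 71, 237), (19, 69, 235), (105, 97, 58), (105, 100, 66), (106, 102, 95), (104, 99, 93), (104, 100, 120), (105, 98, 127), (105, 99, 95), (104, 103, 87), (104, 103, 52), (105, 95, 43), (28, 46, 233), (25, 47, 238)]
w1.png 188 [(37, 37, 216), (25, 48, 207), (21, 58, 92), (19, 83, 104), (23, 84, 206), (25, 81, 208), (21, 93, 205), (25, 76, 200), (42, 30, 219), (39, 34, 219)]
scene0.png 152 [(29, 45, 157), (20, 63, 163), (20, 70, 110), (17, 87, 76), (19, 107, 79), (23, 59, 108), (30, 42, 165), (32, 44, 163)]
side0.png 255 [(22, 61, 237), (22, 63, 236), (15, 136, 124), (15, 135, 145), (16, 129, 154), (15, 137, 106), (18, 85, 204), (16, 84, 191), (25, 64, 44)]
w1.png 70 [(34, 32, 192), (17, 60, 127), (8, 77, 86), (10, 92, 83), (8, 105, 126), (7, 103, 124), (7, 101, 124), (7, 102, 120), (41, 30, 207), (42, 27, 218)]
scene0.png 160 [(40, 42, 171), (8, 108, 92), (8, 104, 91), (37, 16, 143), (9, 119, 88), (8, 107, 100), (7, 108, 97), (10, 110, 102), (19, 68, 143), (25, 51, 164)]
```

```bash
python3 - <<'E'
from h import *
I={n:cv2.imread("pics/"+f) for n,f in [("w","w1.png"),("s","scene0.png"),("d","side0.png")]}
C={"w":cal("wrist"),"s":cal("scene"),"d":cal("side")}
L={}
for v,roi in [("w",(276,105,336,168)),("s",(370,163,394,184)),("d",(268,222,300,246))]:
    b=np.vstack(blobs(I[v],(95,40,20),(125,255,255),roi)); hull=cv2.convexHull(b); print(v,"tin box",cv2.boundingRect(hull))
    if v=="w":
        c,r=cv2.minEnclosingCircle(hull); e=cv2.fitEllipse(hull); print(c,r,e, onz(C[v],e[0],.029)[:2], onz(C[v],e[0],.02)[:2])
    hsv=cv2.cvtColor(I[v],cv2.COLOR_BGR2HSV); m=np.zeros(hsv.shape[:2],np.uint8); cv2.drawContours(m,[hull],-1,255,-1)
    m=cv2.erode(m,np.ones((3,3),np.uint8)); m&=cv2.inRange(hsv,(0,0,130),(180,32,255)); m=cv2.morphologyEx(m,cv2.MORPH_OPEN,np.ones((2,2),np.uint8))
    if m.any():
        r=cv2.minAreaRect(np.argwhere(m)[:,::-1].astype(np.float32)); L[v]=np.array(r[0]); print("label",r,(m>0).sum(),onz(C[v],L[v],.029))
for a in L:
  for b in L:
    if a<b: print(a+b,tri(C[a],L[a],C[b],L[b]))
for v,roi,lo in [("w",(392,165,432,205),(10,65,50)),("s",(398,142,414,162),(10,75,40)),("d",(265,243,283,268),(10,95,80))]:
    for c in blobs(I[v],lo,(28,255,235),roi)[:2]: print(v,"cork",cv2.boundingRect(c),cv2.minAreaRect(c))
for v,roi in [("w",(315,0,415,120)),("s",(335,140,385,175))]:
    c=np.vstack(blobs(I[v],(0,70,20),(14,255,150),roi)[:2]); r=cv2.boxPoints(cv2.minAreaRect(cv2.convexHull(c))); w=np.array([onz(C[v],p,.013)[:2] for p in r]);print(v,"note",r.round(0).tolist(),w.round(3).tolist(),w.mean(0))
for f,(x0,y0,x1,y1) in [("w1.png",(380,155,440,215))]: 
    a=cv2.resize(cv2.imread("pics/"+f)[y0:y1,x0:x1],(400,400)); b=cv2.resize(I["s"][135:165,390:420],(400,400)); cv2.imwrite("pics/cork.png",np.hstack([a,b]))
E
```

```text
w tin box (282, 113, 47, 48)
(304.99029541015625, 136.68203735351562) 23.682138442993164 ((304.9258117675781, 136.71795654296875), (45.93617630004883, 47.31555938720703), 142.75831604003906) [ 0.47180066 -0.23667063] [ 0.47098498 -0.23638854]
label ((305.2307434082031, 137.84617614746094), (34.205257415771484, 33.50361251831055), 74.74488067626953) 1083 [ 0.4705033  -0.23751033  0.029     ]
s tin box (377, 169, 13, 9)
label ((385.5, 174.5), (3.0, 5.0), 90.0) 18 [ 0.45128895 -0.22768737  0.029     ]
d tin box (273, 228, 21, 15)
label ((285.6346435546875, 232.67308044433594), (3.9223227500915527, 13.139781951904297), 78.69007110595703) 49 [ 0.47931919 -0.25157549  0.029     ]
sw (array([ 0.46359113, -0.23992328,  0.01325935]), np.float64(0.012279924362244019))
dw (array([ 0.47428788, -0.23730797,  0.02296955]), np.float64(0.00865932096149697))
ds (array([ 0.46779622, -0.23839037,  0.01923588]), np.float64(0.022657202612520622))
w cork (399, 176, 22, 22) ((409.2500305175781, 186.74998474121094), (24.041629791259766, 16.26345443725586), 45.0)
s cork (401, 145, 9, 13) ((404.8320007324219, 150.84837341308594), (7.242859840393066, 12.403396606445312), 5.19442892074585)
d cork (269, 247, 10, 18) ((273.5411376953125, 255.5352783203125), (17.2567138671875, 8.206526756286621), 85.60128784179688)
w note [[325.0, 104.0], [332.0, -5.0], [401.0, 0.0], [394.0, 109.0]] [[0.52, -0.249], [0.648, -0.215], [0.671, -0.3], [0.544, -0.34]] [ 0.59593155 -0.27615116]
s note [[339.0, 163.0], [342.0, 146.0], [377.0, 153.0], [374.0, 170.0]] [[0.643, -0.205], [0.686, -0.295], [0.548, -0.334], [0.511, -0.243]] [ 0.59679006 -0.26921785]
```

View pics/cork.png

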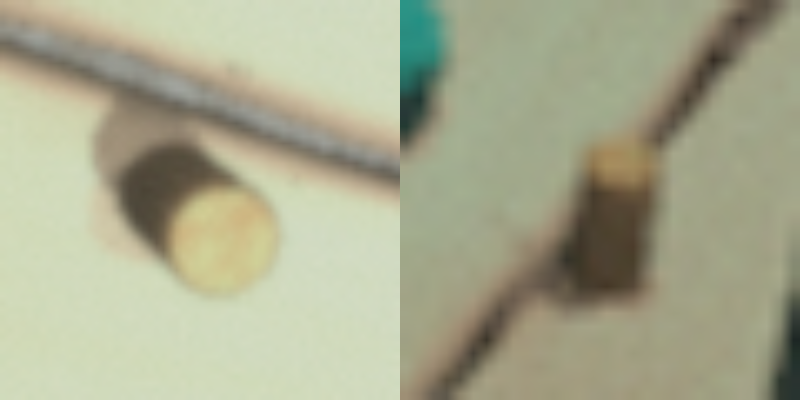

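Crop: the cork's top face is centred at (413.5,190.7) in the wrist view and (406.6,147) in the scene view, and it is standing upright.

```bash
python3 - <<'E'
from h import *
W,S,D=cal("wrist"),cal("scene"),cal("side")
print("cork top",tri(W,(413.5,190.7),S,(406.6,147)), onz(W,(413.5,190.7),.046),onz(D,(273.5,247),.046))
print("tin",tri(W,(305.1,137.2),D,(283.5,235)), proj(S,(.471,-.237,.029)))
im=cv2.imread("pics/scene0.png")
h=cv2.cvtColor(im,cv2.COLOR_BGR2HSV); print([tuple(map(int,h[y,330])) for y in range(180,240,4)])
c=blobs(im,(8,80,60),(22,255,200),(290,178,370,240))[0]
hull=cv2.convexHull(c); p=cv2.approxPolyDP(hull,4,True)[:,0]; print(p.tolist())
for q in p: print(q,onz(S,q,.035).round(3),onz(S,q,0).round(3))
plan((.471,-.237,.10))
E
```

```text
cork top (array([ 0.45107803, -0.39757945,  0.04486191]), np.float64(0.0004936093542274399)) [ 0.45103955 -0.39736196  0.046     ] [ 0.45130495 -0.38601946  0.046     ]
tin (array([ 0.47086165, -0.23663458,  0.01452023]), np.float64(0.0018441629882872182)) [382.10013448 171.16172403]
[(40, 45, 176), (40, 43, 173), (17, 96, 135), (17, 114, 130), (16, 124, 134), (15, 115, 138), (17, 110, 142), (15, 112, 143), (16, 105, 133), (16, 112, 134), (15, 112, 139), (15, 112, 134), (17, 97, 79), (22, 79, 61), (14, 68, 109)]
[[364, 198], [363, 205], [323, 238], [297, 215], [338, 182]]
[364 198] [ 0.453 -0.072  0.035] [ 0.469 -0.102  0.   ]
[363 205] [ 0.439 -0.041  0.035] [ 0.454 -0.07   0.   ]
[323 238] [0.473 0.16  0.035] [0.489 0.137 0.   ]
[297 215] [0.605 0.125 0.035] [0.626 0.101 0.   ]
[338 182] [ 0.576 -0.091  0.035] [ 0.595 -0.121  0.   ]
turn units 0.0 then shift units [ 0.78 -0.66  5.5 ] j6 0.57 t 1.7
```

Call:
step_arm(series=[[1,[0.39,-0.33,1],0],[1,[0.39,-0.33,1],0],[1,[0,0,1],0],[1,[0,0,1],0],[1,[0,0,1],0],[1,[0,0,1],0],[1,[0,0,1],0],[1,[0,0,0.5],0],[1,[0,0,0.3],0],[1,[0,0,0],0],[0,[0,0,0],0],[0,[0,0,0],0],[0,[0,0,0],0],[0,[0,0,0],0]], newtons=20)

```text
time_s: 3.45
tool_pos: [0.4723, -0.2367, 0.0094]
eef_rot: [3.1, 0.503, 0.002]
contact_force: [-0.1, 0.2, 5.9]
opening: 0.0627
grasp_force: 20.0
```

```bash
python3 - <<'E'
from h import *
print(ctrl.get_state()["opening"],ctrl.get_state()["grasp_force"])
plan((.539,.102,.18),np.radians(-7.7)); plan((.539,.102,.18))
E
```

```text
0.06269244407637031 20.001040117931552
turn units -7.98 then shift units [ 8.62  0.52 -4.26] j6 0.65 t 3.45
turn units 0.0 then shift units [ 4.26 -7.5  -4.27] j6 0.65 t 3.45
```

Call:
step_arm(series=[[0,[0,0,-0.6],0],[0,[0,0,-0.9],-1],[0,[0,0,-1],-1],[0,[0,0,-1],-1],[0,[0,0,-0.76],-1],[0,[0,0,0],-1],[0,[0,0,0],-1],[0,[0,0,0],-1],[0,[0,0,0],-1],[0,[0.95,0.06,0],0],[0,[0.95,0.06,0],0],[0,[0.95,0.06,0],0],[0,[0.95,0.06,0],0],[0,[0.95,0.06,0],0],[0,[0.95,0.06,0],0],[0,[0.95,0.06,0],0],[0,[0.95,0.06,0],0],[0,[0.95,0.06,0],0],[0,[0,0,0],0]])

```text
time_s: 5.82
tool_pos: [0.5382, 0.1019, 0.1789]
eef_rot: [-2.359, -2.074, -0.001]
contact_force: [-0.4, 0.4, -0.7]
opening: 0.0628
grasp_force: 20.0
```

```bash
python3 - <<'E'
from h import *
s=ctrl.get_state();print(s["tool_pos"],s["opening"],s["grasp_force"])
W,im=grab("wrist","w2.png")
for n,p in [("tgt",(.539,.102,.035)),("ring",(.607,.282,.007)),("mb",(.455,.248,.015)),("c1",(.605,.125,.035)),("c2",(.473,.16,.035)),("c3",(.453,-.072,.035)),("c4",(.576,-.091,.035))]: print(n,proj(W,p).round(0))
plan((.539,.102,.05))
E
```

```text
[0.53822397 0.10192689 0.17890413] 0.0627547389288634 20.00000231084414
tgt [327. 185.]
ring [377. -30.]
mb [213.  34.]
c1 [395. 151.]
c2 [246. 131.]
c3 [268. 352.]
c4 [384. 354.]
turn units 0.0 then shift units [0.04 0.02 3.22] j6 0.19 t 5.88
```

View pics/w2.png

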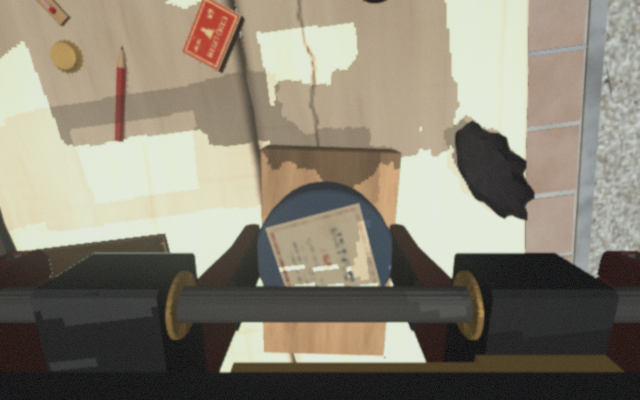

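Wrist view: the held tin is over the block. The block's left-end corners are at about (262,148) and (400,153), and the matchbox is at (213,33).

```bash
python3 - <<'E'
from h import *
W=cal("wrist"); im=cv2.imread("pics/w2.png"); 
P=[onz(W,q,.035)[:2] for q in [(262,148),(400,153),(386,355),(264,351)]]
print(np.round(P,4).tolist()); A,B,Cc,Dd=P
print("lens",[np.linalg.norm(x-y).round(4) for x,y in[(A,B),(B,Cc),(Cc,Dd),(Dd,A)]])
e=(A+B)/2; y=(A-B)/np.linalg.norm(A-B); print("angle endedge",np.degrees(np.arctan2(*(B-A)[::-1])),"long",np.degrees(np.arctan2(*(B-Cc)[::-1])),np.degrees(np.arctan2(*(A-Dd)[::-1])),"end mid",e,"centre4",np.mean(P,0))
E
```

```text
[[0.4844, 0.1421], [0.6089, 0.1212], [0.5779, -0.0941], [0.4484, -0.0722]]
lens [np.float64(0.1263), np.float64(0.2175), np.float64(0.1314), np.float64(0.2173)]
angle endedge -9.505545990077787 long 81.80457407314064 80.46886862202848 end mid [0.5466564  0.13164706] centre4 [0.52990829 0.02424177]
```

Call:
step_arm(series=[[0,[-0.07,0.07,0.9],0],[0,[0,0,0.9],0],[0,[0,0,0.9],0],[0,[0,0,0.4],0],[0,[0,0,0.15],0],[0,[0,0,0.1],0],[0,[0,0,0],0],[1,[0,0,0],0],[1,[0,0,0],0],[1,[0,0,0],0]])

```text
time_s: 7.12
tool_pos: [0.5409, 0.0966, 0.0454]
eef_rot: [2.363, 2.07, 0.001]
contact_force: [-0.0, 0.5, -0.7]
opening: 0.0868
grasp_force: 0.0
```

```bash
python3 - <<'E'
from h import *
plan((.607,.282,.12),np.radians(-8.5));plan((.607,.24,.12))
E
```

```text
turn units 0.12 then shift units [ 4.83  0.95 -1.86] j6 0.18 t 7.12
turn units 0.0 then shift units [ 3.77  1.17 -1.86] j6 0.18 t 7.12
```

Call:
step_arm(series=[[1,[0,0,-1],0],[1,[0,0,-1],0],[1,[0.5,0.3,-1],0],[1,[0.9,0.3,-1],0],[1,[0.9,0.3,-1],0],[1,[0.4,0,0],0],[1,[0,0,0],0]])

```text
time_s: 8.0
tool_pos: [0.5897, 0.1995, 0.2443]
eef_rot: [-2.361, -2.072, 0.002]
contact_force: [0.2, -0.6, 0.1]
opening: 0.0873
grasp_force: 0.0
```

```bash
python3 - <<'E'
from h import *
s=ctrl.get_state();print(s["tool_pos"])
W,im=grab("wrist","w3.png")
for n,p in [("ring",(.607,.282,.007)),("mb",(.455,.248,.015)),("candletop",(.477,.387,.094))]: print(n,proj(W,p).round(0))
E
```

```text
[0.58970602 0.19952063 0.24425953]
ring [331.  96.]
mb [206. 143.]
candletop [162. -19.]
```

View pics/w3.png

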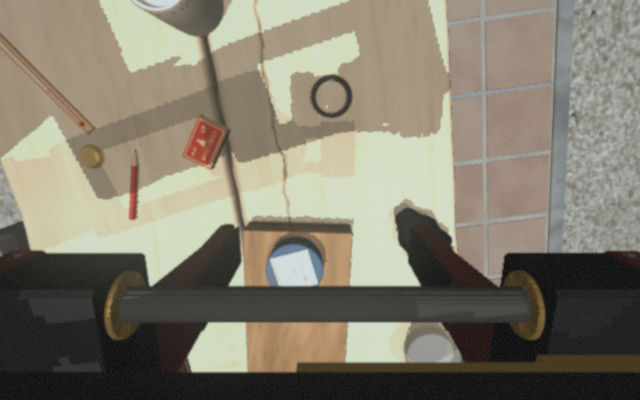

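Wrist view: ring at (331,96), matchbox at (205,142), candle foot at the top (180,20), and the tin set on the block's left end at (295,265).

```bash
cat >> h.py <<'E'
def rect(C,c,z):
    r=cv2.boxPoints(cv2.minAreaRect(c)); w=np.array([onz(C,p,z)[:2] for p in r]); e=[w[1]-w[0],w[2]-w[1]]; l=[np.linalg.norm(x) for x in e]
    i=int(np.argmax(l)); return w.mean(0).round(4),np.round(l,4),np.degrees(np.arctan2(e[i][1],e[i][0])).round(1)
E
python3 - <<'E'
from h import *
W=cal("wrist");S=cal("scene"); im=cv2.imread("pics/w3.png"); sc=cv2.imread("pics/scene0.png")
c=blobs(im,(0,0,0),(180,255,75),(300,65,362,130))[0]; e=cv2.fitEllipse(c); print(e)
b=blobs(sc,(0,0,0),(180,255,70),(258,238,282,262))[0]; eb=cv2.boundingRect(b); cb=(eb[0]+eb[2]/2-.5,eb[1]+eb[3]/2-.5)
print("ring",onz(W,e[0],.007),tri(W,e[0],S,cb))
c=blobs(im,(0,120,80),(15,255,255),(170,105,240,180)); m=np.vstack(c[:2]); print("mb",cv2.minAreaRect(m),rect(W,cv2.convexHull(m),.015))
b=blobs(sc,(0,150,110),(14,255,255),(295,250,330,275))[0]; print(tri(W,cv2.minAreaRect(m)[0],S,cv2.minAreaRect(b)[0]))
c=np.vstack(blobs(im,(95,40,20),(125,255,255),(255,232,335,286))); h=cv2.convexHull(c); print("tin",cv2.fitEllipse(h),onz(W,cv2.fitEllipse(h)[0],.064))
P=onz(W,e[0],.007)
plan((P[0],P[1],.004))
print(proj(W,P))
E
```

```text
((330.9880676269531, 95.97407531738281), (38.79888916015625, 40.042686462402344), 1.330307126045227)
ring [0.60539733 0.28042047 0.007     ] (array([0.60649042, 0.28139738, 0.00979159]), np.float64(0.0031562236981778507))
mb ((203.7586212158203, 141.89654541015625), (30.46309471130371, 42.805904388427734), 23.198591232299805) (array([0.4521, 0.2484]), array([0.051 , 0.0338]), np.float64(54.3))
(array([0.45358331, 0.24929828, 0.01791355]), np.float64(0.0009435766722372995))
tin ((294.1785888671875, 268.0340881347656), (50.88983154296875, 56.364051818847656), 94.44391632080078) [0.54007077 0.10047843 0.064     ]
turn units 0.0 then shift units [2.09 0.15 5.98] j6 0.35 t 8.05
[330.98806763  95.97407532]
```

Call:
step_arm(series=[[1,[0.7,0.05,1],0],[1,[0.7,0.05,1],0],[1,[0.69,0.05,1],0],[1,[0,0,1],0],[1,[0,0,1],0],[1,[0,0,0.6],0],[1,[0,0,0.3],0],[1,[0,0,0.1],0],[1,[0,0,0],0],[0,[0,0,0],0],[0,[0,0,0],0],[0,[0,0,0],0],[0,[0,0,0],0],[0,[0,0,0],0]], newtons=12)

```text
time_s: 9.8
tool_pos: [0.6076, 0.281, 0.0052]
eef_rot: [2.363, 2.07, 0.0]
contact_force: [-0.5, 0.0, 0.9]
opening: 0.0459
grasp_force: 12.0
```

```bash
python3 - <<'E'
from h import *
plan((.5295,.0245,.15),np.radians(-9)); plan((.5295,.0245,.15))
E
```

```text
turn units 0.18 then shift units [-6.64 -0.92 -3.62] j6 0.46 t 9.8
turn units 0.0 then shift units [-6.61 -1.09 -3.62] j6 0.46 t 9.8
```

Call:
step_arm(series=[[0,[0,0,-0.9],0],[0,[0,0,-1],0],[0,[-0.4,-0.1,-1],0],[0,[-0.9,-0.15,-0.7],0],[0,[-0.9,-0.15,0],0],[0,[-0.9,-0.15,0],0],[0,[-0.9,-0.15,0],0],[0,[-0.9,-0.15,0],0],[0,[-0.9,-0.15,0],0],[0,[-0.81,-0.09,0],0],[0,[0,0,0],0]])

```text
time_s: 11.18
tool_pos: [0.5288, 0.023, 0.1491]
eef_rot: [-2.366, -2.067, 0.001]
contact_force: [-0.2, 0.1, -0.4]
opening: 0.0458
grasp_force: 12.0
```

```bash
python3 - <<'E'
from h import *
plan((.5295,.0245,.041)); print(ctrl.get_state()["opening"])
E
```

```text
turn units 0.0 then shift units [0.04 0.01 2.7 ] j6 0.05 t 11.18
0.04575394493920903
```

Call:
step_arm(series=[[0,[0.04,0,0.9],0],[0,[0,0,0.9],0],[0,[0,0,0.6],0],[0,[0,0,0.2],0],[0,[0,0,0.1],0],[0,[0,0,0],0],[1,[0,0,0],0],[1,[0,0,0],0],[1,[0,0,0],0],[1,[0,0,-1],0],[1,[0,0,-1],0],[1,[0,0,-1],0],[1,[0,0,0],0]])

```text
time_s: 12.8
tool_pos: [0.5322, 0.026, 0.1643]
eef_rot: [2.359, 2.067, 0.008]
contact_force: [0.3, -0.9, -0.6]
opening: 0.0875
grasp_force: 0.0
```

```bash
python3 - <<'E'
from h import *
plan((.4525,.2487,.12),np.radians(-35.7))
E
```

```text
turn units 3.52 then shift units [ 3.36 -4.87  1.08] j6 0.05 t 12.8
```

Call:
step_arm(series=[[1,[0,0,0],0.9],[1,[0,0,0],0.9],[1,[0,0,0],0.9],[1,[0,0,0],0.82],[1,[0.56,-0.81,0],0],[1,[0.56,-0.81,0],0],[1,[0.56,-0.81,0],0],[1,[0.56,-0.81,0],0],[1,[0.56,-0.81,0.5],0],[1,[0.56,-0.81,0.58],0],[1,[0,0,0],0],[1,[0,0,0],0]])

```text
time_s: 14.3
tool_pos: [0.45, 0.2483, 0.1173]
eef_rot: [2.795, 1.434, -0.002]
contact_force: [-0.2, -0.5, -0.8]
opening: 0.0877
grasp_force: 0.0
```

```bash
python3 - <<'E'
from h import *
W,im=grab("wrist","w4.png")
c=blobs(im,(0,120,60),(15,255,255),(200,120,450,300)); 
for q in c[:2]: print(cv2.contourArea(q),cv2.minAreaRect(q),rect(W,q,.015))
plan((.4525,.2487,.006)); print(proj(W,(.4525,.2487,.015)))
E
```

```text
2369.0 ((328.0, 192.0), (60.0, 42.0), 90.0) (array([0.4524, 0.2486]), array([0.0335, 0.0504]), np.float64(-124.6))
161.5 ((258.5862121582031, 274.96551513671875), (24.14039421081543, 8.170595169067383), 68.19859313964844) (array([0.3603, 0.2237]), array([0.0073, 0.0225]), np.float64(-108.1))
turn units 0.0 then shift units [0.04 0.03 2.79] j6 0.99 t 14.35
[328.00961193 192.59211988]
```

View pics/w4.png

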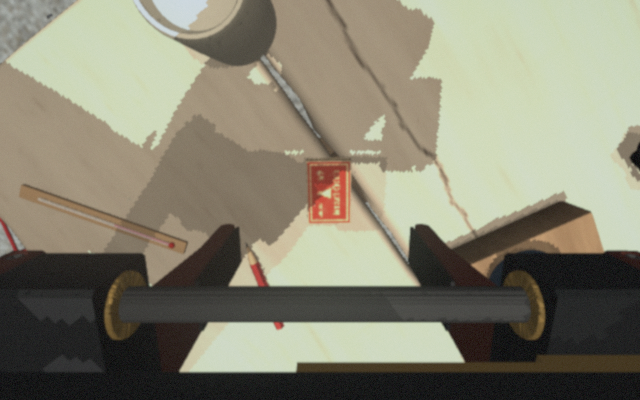

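Wrist view: the matchbox is centred at (329,190), squared up between the fingers with nothing in their way. Grasp it.

Call:
step_arm(series=[[1,[0.04,0.03,0.9],0],[1,[0,0,0.9],0],[1,[0,0,0.6],0],[1,[0,0,0.3],0],[1,[0,0,0.05],0],[1,[0,0,0],0],[0,[0,0,0],0],[0,[0,0,0],0],[0,[0,0,0],0],[0,[0,0,0],0],[0,[0,0,0],0],[0,[0,0,-0.8],0],[0,[0,0,-1],0],[0,[0,0,-1],0],[0,[0,0,-1],0],[0,[0,0,-1],0]], newtons=10)

```text
time_s: 16.35
tool_pos: [0.4519, 0.2493, 0.2012]
eef_rot: [-2.796, -1.433, 0.0]
contact_force: [0.4, -0.1, 1.1]
opening: 0.0004
grasp_force: 0.0
```

```bash
python3 - <<'E'
from h import *
s=ctrl.get_state(); print(s["opening"],s["grasp_force"])
plan((.55,-.27,.2),np.radians(15-90))
E
```

```text
0.0003566241297818416 0.0
turn units 4.91 then shift units [-0.99 13.17  0.03] j6 0.99 t 16.35
```

The fingers closed empty, so I'll look.

```bash
python3 - <<'E'
from h import *
W,im=grab("wrist","w5.png")
for q in blobs(im,(0,120,60),(15,255,255),(180,60,460,300))[:3]: print(cv2.contourArea(q),cv2.minAreaRect(q),rect(W,q,.015))
E
```

```text
1285.0 ((323.5, 176.0), (46.0, 31.0), 90.0) (array([0.4496, 0.2497]), array([0.0323, 0.0497]), np.float64(-125.1))
107.0 ((272.10052490234375, 242.96133422851562), (22.25670051574707, 5.959051609039307), 68.96248626708984) (array([0.3586, 0.2218]), array([0.0068, 0.0261]), np.float64(-107.9))
10.5 ((203.5, 218.0), (4.0, 3.0), 90.0) (array([0.3156, 0.2889]), array([0.0033, 0.0046]), np.float64(-130.8))
```

View pics/w5.png

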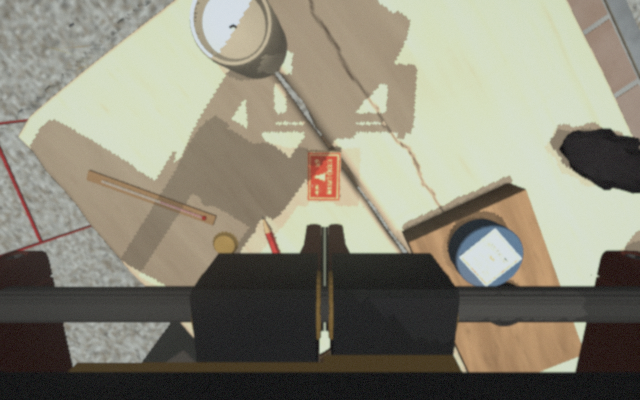

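The box is still flat at (323,176), about 3 mm from where it was, so it slipped out at 10 N. I'll retry lower and with more force, and check before lifting.

```bash
python3 - <<'E'
from h import *
plan((.4496,.2497,.004),np.radians(-35.1))
E
```

```text
turn units -0.08 then shift units [-0.13 -0.12  5.05] j6 0.99 t 16.4
```

Call:
step_arm(series=[[1,[-0.05,-0.05,0.5],0],[1,[0,0,0.9],0],[1,[0,0,0.9],0],[1,[0,0,0.9],0],[1,[0,0,0.9],0],[1,[0,0,0.6],0],[1,[0,0,0.22],0],[1,[0,0,0],0],[1,[0,0,0],0],[0,[0,0,0],0],[0,[0,0,0],0],[0,[0,0,0],0],[0,[0,0,0],0],[0,[0,0,0],0]], newtons=35)

```text
time_s: 18.15
tool_pos: [0.4494, 0.249, 0.0031]
eef_rot: [-2.796, -1.433, -0.0]
contact_force: [-0.5, 0.6, -0.6]
opening: 0.0413
grasp_force: 0.0
```

Call:
step_arm(series=[[0,[0,0,0],0],[0,[0,0,0],0]])

```text
time_s: 18.4
tool_pos: [0.4495, 0.249, 0.0031]
eef_rot: [-2.796, -1.433, -0.0]
contact_force: [0.0, -0.8, 0.1]
opening: 0.0373
grasp_force: 35.0
```

Call:
step_arm(series=[[0,[0,0,-0.4],0],[0,[0,0,-0.8],0],[0,[0,0,-1],0],[0,[0,0,-1],0],[0,[0,0,-1],0],[0,[0,0,-0.8],0]])

```text
time_s: 19.15
tool_pos: [0.4495, 0.249, 0.206]
eef_rot: [2.796, 1.433, 0.003]
contact_force: [-0.3, 0.3, -0.2]
opening: 0.0375
grasp_force: 35.0
```

```bash
python3 - <<'E'
from h import *
s=ctrl.get_state(); print(s["opening"],s["grasp_force"])
plan((.55,-.27,.2),np.radians(15-90))
E
```

```text
0.03745901602598905 34.97881472110748
turn units 4.91 then shift units [-0.93 13.18  0.16] j6 0.99 t 19.15
```

Call:
step_arm(series=[[0,[0,0,-0.2],1],[0,[0,0,0],1],[0,[0,0,0],1],[0,[0,0,0],1],[0,[0,0,0],0.91],[0,[-0.15,0.92,0],0],[0,[-0.15,0.92,0],0],[0,[-0.15,0.92,0],0],[0,[-0.15,0.92,0],0],[0,[-0.15,0.92,0],0],[0,[-0.15,0.92,0],0],[0,[-0.15,0.92,0],0],[0,[-0.15,0.92,0],0],[0,[-0.15,0.92,0],0],[0,[-0.15,0.92,0],0],[0,[-0.15,0.92,0],0],[0,[-0.15,0.92,0],0],[0,[-0.15,0.92,0],0],[0,[-0.15,0.9,0],0],[0,[0,0,0],0]])

```text
time_s: 21.65
tool_pos: [0.5016, -0.2721, 0.212]
eef_rot: [3.114, 0.406, 0.002]
contact_force: [0.2, -0.6, -0.5]
opening: 0.037
grasp_force: 35.0
```

```bash
python3 - <<'E'
from h import *
s=ctrl.get_state(); print(s["tool_pos"],s["opening"],s["grasp_force"])
W,im=grab("wrist","w6.png")
h=blobs(im,(0,70,20),(14,255,170),(150,0,500,290))
for q in h[:3]: print(cv2.contourArea(q),cv2.boundingRect(q),cv2.minAreaRect(q),rect(W,cv2.convexHull(q),.013))
plan((.597,-.271,.06))
E
```

```text
[ 0.50164523 -0.27205574  0.2120301 ] 0.037021544915042684 34.97874140739441
11485.5 (307, 14, 90, 137) ((351.5, 82.0), (136.0, 89.0), 90.0) (array([ 0.5973, -0.2756]), array([0.0873, 0.1332]), np.float64(-162.1))
6256.5 (246, 203, 126, 85) ((305.7927551269531, 253.3978271484375), (83.62818145751953, 125.25537872314453), 80.21759033203125) (array([ 0.4019, -0.2756]), array([0.1424, 0.1043]), np.float64(-65.0))
1117.5 (365, 225, 39, 61) ((384.7000427246094, 255.1000213623047), (67.040283203125, 26.563129425048828), 71.56504821777344) (array([ 0.4243, -0.3659]), array([0.0301, 0.0852]), np.float64(-145.2))
turn units 0.0 then shift units [2.31 0.63 3.79] j6 0.69 t 21.7
```

View pics/w6.png

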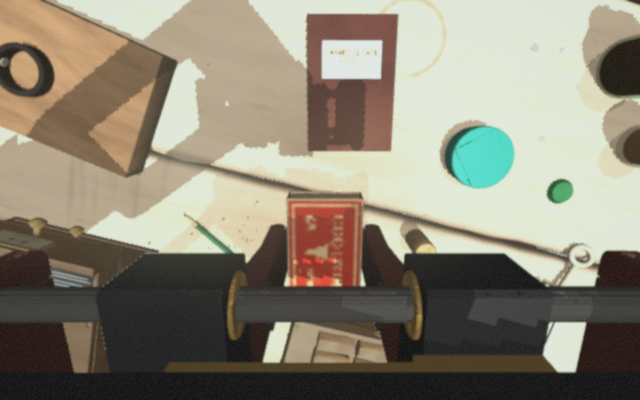

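Wrist view: notebook (352,82) is parallel to the held matchbox (325,240). The ring is on the block at (25,70), and the cork (418,240) is clear. Place the matchbox.

Call:
step_arm(series=[[0,[0.8,0.23,0.4],0],[0,[0.8,0.23,0.9],0],[0,[0.7,0.22,0.9],0],[0,[0,0,0.9],0],[0,[0,0,0.9],0],[0,[0,0,0.5],0],[0,[0,0,0.25],0],[0,[0,0,0.07],0],[0,[0,0,0],0],[1,[0,0,0],0],[1,[0,0,0],0],[1,[0,0,0],0],[1,[0,0,0],0],[1,[0,0,-0.8],0],[1,[0,0,-1],0],[1,[0,0,-1],0],[1,[0,0,-0.5],0],[1,[0,0,0],0]])

```text
time_s: 23.95
tool_pos: [0.5985, -0.2728, 0.1521]
eef_rot: [3.112, 0.41, 0.005]
contact_force: [-0.4, 0.4, -0.8]
opening: 0.0874
grasp_force: 0.0
```

```bash
python3 - <<'E'
from h import *
s=ctrl.get_state(); print(s["tool_pos"])
W,im=grab("wrist","w7.png")
for q in blobs(im,(0,150,90),(12,255,255),(200,80,440,300))[:2]: print(cv2.contourArea(q),rect(W,cv2.convexHull(q),.028))
plan((.451,-.3975,.12),np.radians(-75)); plan((.451,-.3975,.12),np.radians(-20))
E
```

```text
[ 0.59852543 -0.27281276  0.15212782]
1370.5 (array([ 0.5979, -0.2722]), array([0.0268, 0.0425]), np.float64(-164.4))
turn units -0.0 then shift units [-4.35  2.08  0.76] j6 0.78 t 24.0
turn units -6.88 then shift units [-4.2  -2.37  0.76] j6 0.78 t 24.0
```

```bash
python3 - <<'E'
from h import *
# w1 camera pose: translate current calibration (same yaw not guaranteed) -> use current frame instead
W=cal("wrist"); D=cal("side")
for uv in [(187,229),(243,229),(237,274),(268,300)]:
    print(uv,[onz(D,uv,z).round(3).tolist() for z in (0,.06)])
E
```

```text
(187, 229) [[0.153, -0.151, 0.0], [0.19, -0.288, 0.06]]
(243, 229) [[0.336, -0.155, 0.0], [0.356, -0.291, 0.06]]
(237, 274) [[0.356, -0.455, 0.0], [0.374, -0.563, 0.06]]
(268, 300) [[0.449, -0.586, 0.0], [0.459, -0.682, 0.06]]
```

Call:
step_arm(series=[[1,[-0.87,0.42,0],0],[1,[-0.87,0.42,0],0],[1,[-0.87,0.42,0],0],[1,[-0.87,0.41,0],0],[1,[-0.87,0.41,0],0],[1,[0,0,0.4],0],[1,[0,0,0.9],0],[1,[0,0,0.9],0],[1,[0,0,0.8],0],[1,[0,0,0.35],0],[1,[0,0,0.03],0],[0,[0,0,0],0],[0,[0,0,0],0],[0,[0,0,0],0],[0,[0,0,0],0],[0,[0,0,0],0],[0,[0,0,0],0],[0,[0,0,0],0],[0,[0,0,0],0],[0,[0,0,0],0]], newtons=12)

```text
time_s: 26.5
tool_pos: [0.4507, -0.3975, 0.015]
eef_rot: [-3.115, -0.41, 0.0]
contact_force: [-0.7, 0.1, 0.5]
opening: 0.023
grasp_force: 12.0
```

Call:
step_arm(series=[[0,[0,0,-0.5],0],[0,[0,0,-1],0],[0,[0,0,-1],0],[0,[0,0,-1],0],[0,[0,0,-1],0]])

```text
time_s: 27.12
tool_pos: [0.4506, -0.3973, 0.1963]
eef_rot: [-3.114, -0.41, 0.0]
contact_force: [0.4, -0.0, 0.2]
opening: 0.0236
grasp_force: 12.0
```

```bash
python3 - <<'E'
from h import *
print(ctrl.get_state()["opening"],ctrl.get_state()["tool_pos"])
plan((.48,.085,.2))
E
```

```text
0.023582481510455458 [ 0.4506054  -0.39731038  0.19629612]
turn units 0.0 then shift units [  3.83 -11.46  -0.09] j6 0.47 t 27.12
```

Call:
step_arm(series=[[0,[0.29,-0.88,0],0],[0,[0.29,-0.88,0],0],[0,[0.29,-0.88,0],0],[0,[0.29,-0.88,0],0],[0,[0.29,-0.88,0],0],[0,[0.29,-0.88,0],0],[0,[0.29,-0.88,0],0],[0,[0.29,-0.88,0],0],[0,[0.29,-0.88,0],0],[0,[0.29,-0.88,0],0],[0,[0.29,-0.88,0],0],[0,[0.29,-0.88,0],0],[0,[0.29,-0.88,0],0],[0,[0,0,0],0]])

```text
time_s: 28.88
tool_pos: [0.4778, 0.0854, 0.1951]
eef_rot: [-3.114, -0.415, -0.0]
contact_force: [0.1, -0.5, 0.3]
opening: 0.0232
grasp_force: 12.0
```

```bash
python3 - <<'E'
from h import *
W,im=grab("wrist","w8.png"); p=proj(W,(.5405,.0995,.064)); print(p)
x,y=map(int,p)
c=np.vstack(blobs(im,(95,40,20),(125,255,255),(x-50,y-50,x+50,y+50))); h=cv2.convexHull(c); e=cv2.fitEllipse(h); print(e,onz(W,e[0],.064),onz(W,e[0],.057))
P=onz(W,e[0],.062); plan((P[0],P[1],.080))
E
```

```text
[328.07196769 112.96750153]
((330.5979919433594, 112.75433349609375), (73.62589263916016, 75.74121856689453), 7.3263397216796875) [0.54123331 0.09746754 0.064     ] [0.54122218 0.09733887 0.057     ]
turn units 0.0 then shift units [1.62 0.09 2.87] j6 1.34 t 28.93
```

View pics/w8.png

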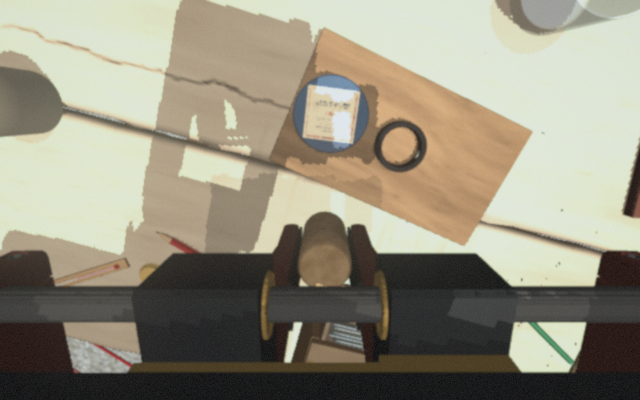

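Wrist view: the tin is centred at (330,113), the ring at (400,146) on the block, and the cork is held upright at (325,250). Check the ring against the block, then place the cork.

```bash
python3 - <<'E'
from h import *
W=cal("wrist")
P=np.array([onz(W,q,.035)[:2] for q in [(320,29),(532,131),(467,244),(273,164)]]); print(P.round(3).tolist(),P.mean(0))
c=P.mean(0); x=((P[0]+P[3])-(P[1]+P[2]))/2; print(np.linalg.norm(x),np.degrees(np.arctan2(x[1],x[0]))); x/=np.linalg.norm(x); y=np.array([-x[1],x[0]])
for n,q in [("tin",(.5412,.0975)),("ring",onz(W,(400,146),.042)[:2])]: d=np.array(q)-c; print(n,q,d@x,d@y)
print("candle tgt",c-.076*x)
E
```

```text
[[0.608, 0.124], [0.575, -0.093], [0.451, -0.076], [0.48, 0.137]] [0.52835043 0.02279152]
0.2170557067400022 81.77324687998136
tin (0.5412, 0.0975) 0.07577835401106593 -0.002027229502234041
ring [0.52893278 0.02470423] 0.001976359615780852 -0.0003026672487278609
candle tgt [ 0.5174755 -0.0524264]
```

Call:
step_arm(series=[[0,[0.8,0.05,0],0],[0,[0.82,0.04,0.3],0],[0,[0,0,0.9],0],[0,[0,0,0.9],0],[0,[0,0,0.5],0],[0,[0,0,0.2],0],[0,[0,0,0.06],0],[0,[0,0,0],0],[0,[0,0,0],0]])

```text
time_s: 30.05
tool_pos: [0.5422, 0.0968, 0.0816]
eef_rot: [3.115, 0.41, 0.003]
contact_force: [-0.5, 0.4, -0.3]
opening: 0.0231
grasp_force: 12.0
```

Call:
step_arm(series=[[0,[0,0,0.05],0],[0,[0,0,0],0],[0.5,[0,0,0],0],[0.5,[0,0,0],0],[1,[0,0,0],0],[1,[0,0,0],0],[1,[0,0,0],0],[1,[0,0,-0.5],0],[1,[0,0,-1],0],[1,[0,0,-1],0],[1,[0,0,-0.9],0],[1,[0,0,0],0]])

```text
time_s: 31.55
tool_pos: [0.5437, 0.097, 0.2176]
eef_rot: [3.114, 0.41, 0.01]
contact_force: [-0.6, -0.2, -0.5]
opening: 0.088
grasp_force: 0.0
```

```bash
python3 - <<'E'
from h import *
plan((.46,.33,.2)); plan((.477,.387,.2),np.radians(-8.5))
im=cv2.imread("pics/scene0.png"); 
E
```

```text
turn units 0.0 then shift units [-0.52 -6.17  0.43] j6 1.36 t 31.55
turn units -8.31 then shift units [ 6.92 -2.72  0.48] j6 1.36 t 31.55
```

Call:
step_arm(series=[[1,[0,0,0],-1],[1,[0,0,0],-1],[1,[0,0,0],-1],[1,[0,0,0],-1],[1,[0,0,0],-1],[1,[0,0,0],-1],[1,[0,0,0],-1],[1,[0,0,0],-1],[1,[0,0,0],-0.3],[1,[0.88,-0.42,-0.2],0],[1,[0.88,-0.42,-0.2],0],[1,[0.88,-0.42,0],0],[1,[0.88,-0.42,0],0],[1,[0.88,-0.42,0],0],[1,[0.9,-0.4,0],0],[1,[0,0,0],0],[1,[0,0,0],0]])

```text
time_s: 33.67
tool_pos: [0.4738, 0.3206, 0.2295]
eef_rot: [-2.381, -2.049, 0.003]
contact_force: [-0.9, -0.3, 0.1]
opening: 0.0879
grasp_force: 0.0
```

```bash
python3 - <<'E'
from h import *
print(ctrl.get_state()["tool_pos"])
W,im=grab("wrist","w9.png"); print(proj(W,(.477,.387,.094)),proj(W,(.477,.387,0)))
S,sc=grab("scene","s9.png")
E
```

```text
[0.47384034 0.32063653 0.22951317]
[318.33715363 111.85455565] [319.96739718 111.48310012]
```

View pics/w9.png

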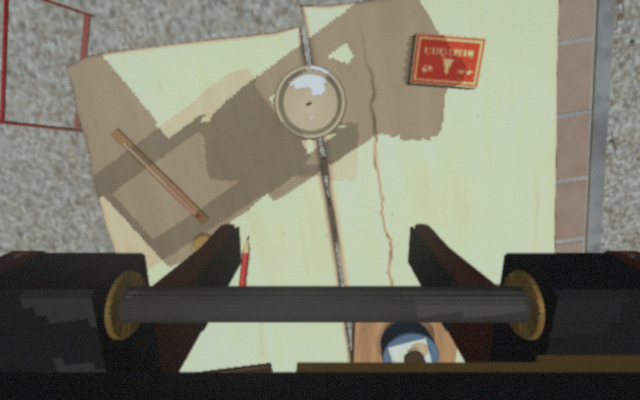

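Wrist view: candle rim centred at (310,102), wick at (309,104), larger matchbox (448,60) clear of it, and the cork standing on the tin at (413,360).

```bash
python3 - <<'E'
from h import *
W=cal("wrist");S=cal("scene"); im=cv2.imread("pics/w9.png"); sc=cv2.imread("pics/scene0.png")
g=cv2.medianBlur(cv2.cvtColor(im,cv2.COLOR_BGR2GRAY)[55:150,260:360],3)
print(cv2.HoughCircles(g,cv2.HOUGH_GRADIENT,1,40,param1=100,param2=15,minRadius=30,maxRadius=40))
P=onz(W,(310,102),.094); print(P,tri(W,(310,102),S,(278,275)),proj(S,P))
cv2.imwrite("pics/cand.png",np.hstack([cv2.resize(im[50:150,260:360],(400,400)),cv2.resize(sc[260:310,255:305],(400,400))]))
plan((P[0],P[1],.065))
E
```

```text
[[[47.5 46.5 33.8]]]
[0.47190443 0.39584529 0.094     ] (array([0.47141431, 0.39441146, 0.1073846 ]), np.float64(0.0028893280806287533)) [277.46909753 278.00615087]
turn units 0.0 then shift units [ 1.86 -0.34  4.13] j6 0.62 t 33.77
```

View pics/cand.png

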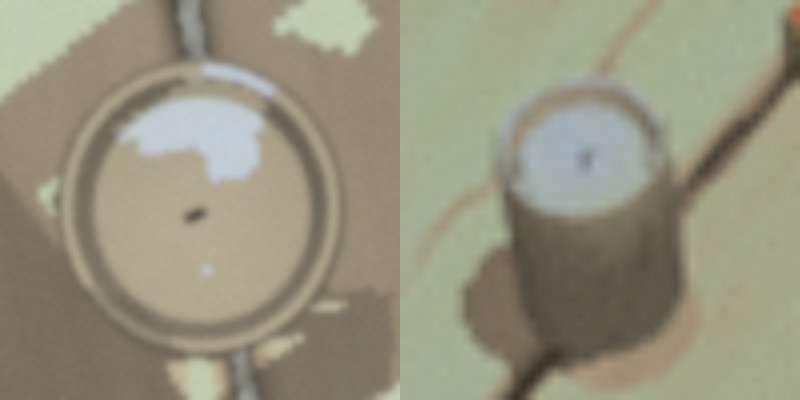

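Crop: the rim is centred at (310.5,101.8) in the wrist view and (277.8,278.4) in the scene view, which puts the candle top at about 94 mm. Grasp it.

Call:
step_arm(series=[[1,[0.62,-0.11,0],0],[1,[0.62,-0.12,0],0],[1,[0.62,-0.11,0.3],0],[1,[0,0,0.9],0],[1,[0,0,0.9],0],[1,[0,0,0.9],0],[1,[0,0,0.9],0],[1,[0,0,0.6],0],[1,[0,0,0.21],0],[1,[0,0,0],0],[0,[0,0,0],0],[0,[0,0,0],0],[0,[0,0,0],0],[0,[0,0,0],0],[0,[0,0,0],0],[0,[0,0,0],0]], newtons=25)

```text
time_s: 35.78
tool_pos: [0.4726, 0.3973, 0.0431]
eef_rot: [2.382, 2.049, 0.002]
contact_force: [0.2, -0.6, 6.0]
opening: 0.0615
grasp_force: 25.0
```

```bash
python3 - <<'E'
from h import *
plan((.5175,-.052,.30))
E
```

```text
turn units 0.0 then shift units [-10.93   2.8   -6.43] j6 0.74 t 35.77
```

Call:
step_arm(series=[[0,[0,0,-0.5],0],[0,[0,0,-0.9],0],[0,[0,0,-1],0],[0,[0,0,-1],0],[0,[0,0,-1],0],[0,[0,0,-0.5],0],[0,[-0.84,0.21,0],0],[0,[-0.84,0.21,0],0],[0,[-0.84,0.22,0],0],[0,[-0.84,0.22,0],0],[0,[-0.84,0.22,0],0],[0,[-0.84,0.21,0],0],[0,[-0.84,0.21,0],0],[0,[-0.84,0.22,0],0],[0,[-0.84,0.22,0],0],[0,[-0.84,0.21,0],0],[0,[-0.84,0.22,0],0],[0,[-0.84,0.22,0],0],[0,[-0.84,0.21,0],0],[0,[0,0,0],0]])

```text
time_s: 38.28
tool_pos: [0.5171, -0.0536, 0.2375]
eef_rot: [-2.384, -2.045, 0.002]
contact_force: [1.5, 0.7, -3.5]
opening: 0.0614
grasp_force: 25.0
```

```bash
python3 - <<'E'
from h import *
s=ctrl.get_state();print(s["opening"],s["grasp_force"])
plan((.518,-.0515,.079))
E
```

```text
0.06142895636516181 24.977755788713694
turn units 0.0 then shift units [0.06 0.02 3.96] j6 -0.08 t 38.27
```

Call:
step_arm(series=[[0,[0.06,0.02,0.6],0],[0,[0,0,0.9],0],[0,[0,0,0.9],0],[0,[0,0,0.8],0],[0,[0,0,0.45],0],[0,[0,0,0.2],0],[0,[0,0,0.07],0],[0,[0,0,0],0],[0,[0,0,0],0]])

```text
time_s: 39.4
tool_pos: [0.5192, -0.0495, 0.0822]
eef_rot: [2.381, 2.048, 0.001]
contact_force: [-0.4, 0.2, -2.7]
opening: 0.0617
grasp_force: 25.0
```

Call:
step_arm(series=[[0,[0,0,0.05],0],[0,[0,0,0.05],0],[0,[0,0,0],0]])

```text
time_s: 39.78
tool_pos: [0.5189, -0.0495, 0.0783]
eef_rot: [2.381, 2.048, 0.001]
contact_force: [-1.4, 0.1, 5.2]
opening: 0.0619
grasp_force: 25.0
```

Call:
step_arm(series=[[0.9,[0,0,0],0],[0.95,[0,0,0],0],[1,[0,0,0],0],[1,[0,0,0],0],[1,[0,0,0],0],[1,[0,0,-0.5],0],[1,[0,0,-1],0],[1,[0,0,-1],0],[1,[0,0,-1],0],[1,[-0.9,0,-1],0],[1,[-0.9,0,-0.5],0],[1,[-0.9,0,0],0],[1,[-0.9,0,0],0],[1,[-0.9,0,0],0],[1,[-0.9,0,0],0],[1,[0,0,0],0],[1,[0,0,0],0]])

```text
time_s: 41.9
tool_pos: [0.4861, -0.2623, 0.2772]
eef_rot: [-2.381, -2.047, -0.001]
contact_force: [-0.1, 0.1, -0.5]
opening: 0.0877
grasp_force: 0.0
```

```bash
python3 - <<'E'
from h import *
W,a=grab("wrist","w10.png"); S,b=grab("scene","s10.png")
cv2.imwrite("pics/fin.png",np.hstack([cv2.resize(a,(400,250)),cv2.resize(b[118:243,240:440],(400,250))]))
print(proj(W,(.518,-.051,.129)),proj(W,(.542,.097,.11)),proj(S,(.518,-.051,.129)),proj(S,(.542,.097,.11)))
E
```

```text
[325.9025597  -79.67062658] [ 328.04873401 -303.8211425 ] [345.98312937 175.36404641] [315.99423242 202.41006485]
```

View pics/fin.png

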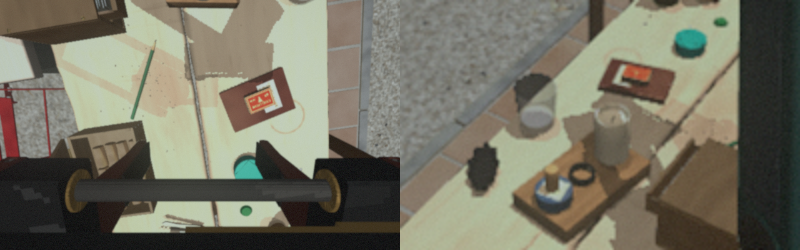

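The final views show the candle, ring, and tin with the cork upright in a row on the block. The matchbox lies along the notebook, and the tumbler and dish are where they were. Everything stands where predicted, so I'm handing in.

```bash
python3 -c "
from workcell import ctrl
print(ctrl.sign_off())"
```

```text
the job is handed in; nothing more can be done
None
```

The layout is finished and handed in after about 42 s of robot time. My measurements put every piece within the limits, but the sign-off returned no verdict.

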